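# Preset a filter's tuning screw

### The job

Lift the red dust cap off the filter's brass tuning thumbscrew and stand it, mouth down as it came off, in the blue parts tray. Then turn the thumbscrew clockwise until it seats against its stop, back it off a quarter turn, and finish while still gripping its head at that setting, so that the lock nut could be tightened. Leave the speaker, the screwdriver and the circuit board where they lie.

Things in the scene. Friction and masses are not known exactly. Their poses are not given: they have to be found in the camera images.
- filter: Aluminium cavity filter, a closed box 100 (x) x 150 (y) x 48 mm high, fixed to the bench, with a stub connector on each y end (14 mm long). Origin: centre of its underside. z up. The thumbscrew's upright axis stands at x = +10, y = +30 mm in this frame. On the lid around the screw are a bush (20 mm diameter) and lock nut, together 9 mm high.
- tuner (a joint): Angle of the tuning thumbscrew in rad: 0 = seated against a hard stop; grows as it is backed off (counter-clockwise seen from above), to at most 4. Clockwise turns it in. It starts 0.9 to 2.5 rad out, turns with light friction (about 0.04 N m), stays where it is left and does not rise or sink as it turns.
- tuner_head (a point): Brass head of the thumbscrew, a flat bar 30 mm long (its x), 10 mm thick (its y), 22 mm high, on a thin shaft (8 mm diameter). Origin: centre of the bar, on the screw's axis, 83 mm above the bench and 35 mm above the filter's lid; the bar's foot is 24 mm above the lid. z up. At joint value 0 its x axis is parallel to the filter's x axis; a black dot on top marks the -x end. At the start it is hidden under the red cap.
- cap_center (a point): Centre (half-way up) of the loose red plastic dust cap: an upturned round cup, 41 mm outer diameter, 36 mm inner, 52 mm high, about 30 g, closed on top, z up. At the start it stands mouth down on the filter's lid over the thumbscrew, its centre 26 mm above the lid; its mouth must be lifted 47 mm to clear the screw's head.
- tray: Shallow blue parts tray, fixed, empty, 140 x 140 mm, 16 mm high, walls and floor about 4 mm thick. Origin: centre of its underside, x and y along its sides.
- speaker: Bystander: small round loudspeaker, 76 mm diameter, 28 mm high, loose. Origin: centre of its underside.
- screwdriver: Bystander: screwdriver with a yellow handle, 150 mm long, lying loose on the bench.
- board: Bystander: green circuit board on a wooden block, 60 x 90 x 30 mm, loose. Origin: centre of its underside.
Things that resemble listed ones, but are neither listed nor needed, are in the scene too. Of the things shaped like the filter, the aluminium one is meant. There is more than one size of the part that bears cap_center; the job needs the smaller.

How it is judged:
By the outcome, as a careful person would: the job done as asked, in the order asked, and still so for the second after the job is handed in, while the arm keeps its last pose, push and grip.
It also fails if it takes over 72 s, if anything falls off the work surface, if the arm or the gripper's body presses on something with over 40 N, if the wrist force passes 120 N, or if a joint passes its speed limit or range.

### The arm

A 6-joint arm with a two-finger parallel gripper is mounted at the origin on the work surface. World frame = base frame: x ahead of the robot, y to its left, z up, the work surface at z = 0. Lengths are in mm, angles in rad, forces in N, time in s.
With the tool pointing down it reaches from about 350 to 925 mm from the base axis. Payload 6.4 kg.
Tool frame: the origin (TCP) lies at the centre of the arm's flange, where the gripper is bolted on; the fingertips stand 173 mm ahead of it and the grasp point (between the pads) lies 155 mm ahead of it (tips_ahead is the distance from the TCP to the fingertips, in mm); z points along the fingers, x is the direction in which the jaws open and shut, and the axes are right-handed (so a half turn about z gives the same grasp; the last joint's range is limited). The gripper opens to 85 mm and grips with 20 to 120 N. Pads are 22 mm wide; open, the fingers measure 114 mm over their backs; the gripper's body (76 mm by 85 mm) begins 54 mm behind the grasp point. The pads swing forward as they close: fully open they stand 13 mm farther back than shut.
Start: joints at [-0.174, 0.245, 1.558, -0, 1.339, -0.174], TCP at [650.012, 0.004, 404.69] pointing down, gripper open.
Joint ranges: [-3.13, 3.13], [-1.02, 2.26], [0.13, 2.54], [-0.95, 4.09], [0.21, 2.88], [-2.74, 2.74]. Speed limits (rad/s): [2.57, 2.57, 3.14, 3.14, 3.14, 3.14].

### API

Orientations are given as a unit quaternion [w, x, y, z].
In Python, from plant import * gives the robot as it stands. The module is installed in compiled form; this text tells all that it offers.
- The arm moves only by the tool play_rows, never from a script. Its argument "steps" is one flat list of numbers, 6 for each row, row after row: the shift along the tool's x, y, z in cm, then the turn, a rotation vector about the tool's x, y, z in degrees. In form: [dx, dy, dz, ax, ay, az, dx, dy, dz, ax, ay, az, ...]. A call has 1 to 8 rows; each row is the pose to reach, as a shift and turn from the pose measured when the call began, along the tool's axes at that moment; what a row does not reach only later rows make up. A row lasts 1/10 s, in which the tool goes at most 50 mm and 8.59 degrees, less where a joint would pass 70% of its speed; a pose out of reach is approached as far as the arm can. A call with a gripper value outside its range is refused whole. "gripper" is the finger opening in cm, from 0 to 8.54, set as the call begins (left out, the last holds). The fingers move at their own pace and stop on an object; "squeeze" is the grip in N (left out, the last holds). Time passes only in rows, so rows that repeat a pose let the fingers close. It gives the time, the measured TCP pose, the force and the opening at its end, in the units of the state.
- sense(): the state, without advancing time (a new reading comes with each control period).
- capture(name): name is "scene" or "side" or "wrist"; returns the picture (384x512x3 uint8, red, green, blue); there is no depth.
- calibration(name): a dict with "vertical_fov" (degrees; the focal length in pixels is half the picture's height over the tangent of half this angle, whatever the lens; pixels are square), "cx", "cy" (the principal point, pixels), "k1" (the pictures are not rectified: a ray, as slopes to the right and down, at radius r is drawn at 1 + k1 r^2 times it, then the intrinsics apply), "R" (3x3) and "t" (3): a world point X has camera coordinates R X + t. Camera axes: x right, y down, z forward; pixel columns grow to the right and rows downward; lengths in mm; the calibration is good to about 2 mm. A picture is of the moment at which its call begins: read the wrist's pose just before it. calibration takes no time and is no camera call; for the wrist camera it gives the pose at the moment of the call.
- job_done(): hands the job in, once; it reports no verdict.
The state is a dict: "t": time; "qpos": joint angles; "qvel": joint speeds; "joint_torque": joint torques, N m; "eef_pos": TCP position; "tcp_rot": TCP orientation; "force": force on the tool from outside, world axes, zero at the start; "torque": the same for the moment, N m; "finger_gap": opening from 0.0 (shut) to 1.0 (fully open).
Only numpy, scipy, OpenCV 4.12 (cv2) and the standard library are available. Lean on these libraries where they do the work, as an engineer would, in place of code of your own. Each camera call takes 0.05 s, during which the arm holds its last target.

## Working session

There is one attempt and no reset: what is moved stays moved. The work goes in short steps, Python scripts to look and compute and a tool call to move; the robot and the scene stay as the last step left them, time stands still between calls to the robot, and variables do not carry over. Pictures are saved under pics/ and viewed, and the job is handed in when it is done.

Besides the shell and the picture viewer there is one more tool, called after "Emit:" as name(argument=value, ...) on one line, values as JSON. play_rows: Moves the arm, as the interface text tells. Its arguments: {"type":"object","properties":{"steps":{"type":"array","items":{"type":"number"}},"gripper":{"type":"number"},"squeeze":{"type":"number"}},"required":["steps"]}

```bash
mkdir -p pics; cat > h.py <<'E'
from plant import *
import numpy as np, cv2
from scipy.spatial.transform import Rotation as Ro
def rot(s):
    q=s["tcp_rot"]; return Ro.from_quat([q[1],q[2],q[3],q[0]])
def snap(n,f):
    c=calibration(n); im=np.array(capture(n)); cv2.imwrite(f"pics/{f}.png",im[:,:,::-1]); return im,c
def KD(c,H=384):
    f=H/2/np.tan(np.radians(c["vertical_fov"])/2)
    return np.array([[f,0,c["cx"]],[0,f,c["cy"]],[0,0,1.]]),np.array([c["k1"],0,0,0.])
def ray(c,uv):
    K,D=KD(c); p=cv2.undistortPoints(np.array(uv,float).reshape(-1,1,2),K,D).reshape(-1,2)
    R=np.array(c["R"]);t=np.array(c["t"])
    d=np.c_[p,np.ones(len(p))]@R; return -R.T@t, d/np.linalg.norm(d,axis=1)[:,None]
def onz(c,uv,z):
    o,d=ray(c,uv); return o+d*((z-o[2])/d[:,2])[:,None]
def tri(c1,a,c2,b):
    o1,d1=ray(c1,[a]);o2,d2=ray(c2,[b]);d1=d1[0];d2=d2[0]
    A=np.c_[d1,-d2]; s=np.linalg.lstsq(A,o2-o1,rcond=None)[0]
    p=o1+d1*s[0];q=o2+d2*s[1]; return (p+q)/2,np.linalg.norm(p-q)
def proj(c,X):
    K,D=KD(c); R=np.array(c["R"]);t=np.array(c["t"],float)
    return cv2.projectPoints(np.array(X,float).reshape(-1,1,3),cv2.Rodrigues(R)[0],t,K,D)[0].reshape(-1,2)
E
python3 - <<'E'
from h import *
import pickle
cs={}
for n in ["scene","side","wrist"]:
    im,c=snap(n,n+"0"); cs[n]=c; print(n,c)
pickle.dump(cs,open("c0.pkl","wb"))
print(sense())
E
```

```text
scene {'vertical_fov': 55.3815510429893, 'cx': 254.5946906084183, 'cy': 193.77618933284876, 'k1': 0.041061044849160455, 'R': array([[ 0.53909113,  0.84223303,  0.00492616],
       [ 0.66102034, -0.41946261, -0.62217621],
       [-0.52195102,  0.33866597, -0.78286174]]), 't': array([-233.67219394, -360.13984437, 1208.48107218])}
side {'vertical_fov': 56.44288128469463, 'cx': 251.79872933655994, 'cy': 195.2573190538683, 'k1': 0.02440384814555486, 'R': array([[ 0.97985816, -0.19959177,  0.00641171],
       [-0.09407755, -0.48970117, -0.86679997],
       [ 0.17614597,  0.84873782, -0.49861479]]), 't': array([-573.40974466,   93.9399174 ,  796.70606991])}
wrist {'vertical_fov': 69.91619406499566, 'cx': 250.68987240340297, 'cy': 188.1375886253801, 'k1': -0.030781276111332308, 'R': array([[ 9.99998392e-01, -1.17391997e-03, -1.35587305e-03],
       [-6.66529890e-04, -9.45125517e-01,  3.26706769e-01],
       [-1.66499781e-03, -3.26705340e-01, -9.45124780e-01]]), 't': array([-648.42031328,  -40.79997231,  382.38962204])}
{'t': 0.15, 'qpos': array([-1.74108595e-01,  2.45685350e-01,  1.55874343e+00,  2.98860810e-06,
        1.33871859e+00, -1.74093637e-01]), 'qvel': array([ 0.00262718, -0.00093382, -0.00471652, -0.00025921,  0.00032861,
        0.00115546]), 'joint_torque': array([ 3.57137314e-04, -4.29984105e+01, -3.26552796e+01, -1.40693478e-04,
        3.52074814e-03,  1.27692519e-05]), 'eef_pos': array([6.49829075e+02, 3.06264833e-02, 4.03807912e+02]), 'tcp_rot': array([-1.36088207e-04,  9.99999698e-01, -7.82364560e-06, -7.65354515e-04]), 'force': array([ 0.21277465, -0.55313213, -0.28863172]), 'torque': array([-0.02440399, -0.00669398, -0.02316338]), 'finger_gap': 0.9999477867205232}
```

View pics/scene0.png

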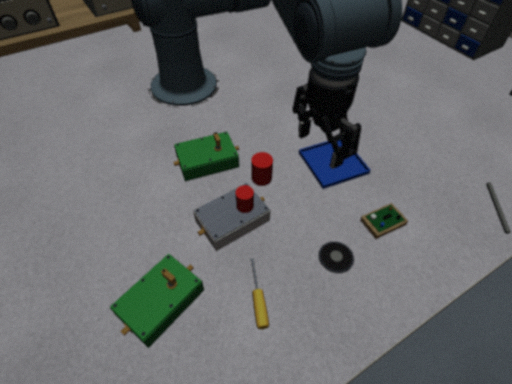

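View pics/side0.png

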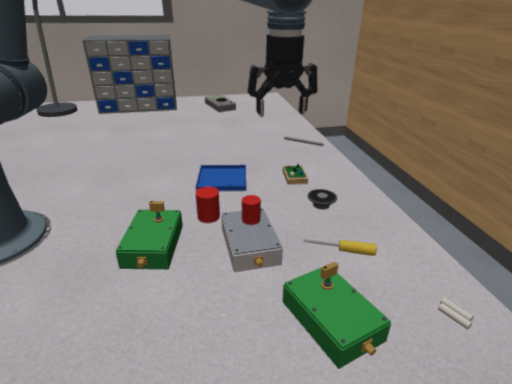

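View pics/wrist0.png

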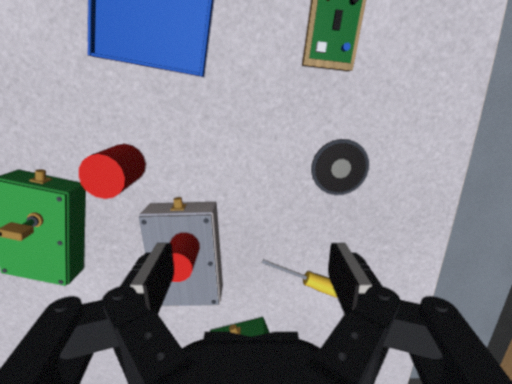

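The cap to lift is on the grey filter: scene (244,198), side (251,212), wrist (178,265). The tray is at scene (333,163), and the bigger decoy cap stands on the bench at scene (262,168).

```bash
python3 - <<'E'
from h import *
import pickle
cs=pickle.load(open("c0.pkl","rb"))
for n in cs:
    im=cv2.imread(f"pics/{n}0.png")[:,:,::-1].astype(int)
    r,g,b=im[...,0],im[...,1],im[...,2]
    m=((r>60)&(g<0.35*r)&(b<0.35*r)).astype(np.uint8)
    k,l,s,ce=cv2.connectedComponentsWithStats(m)
    for i in range(1,k):
        if s[i,4]>60: print(n,s[i],ce[i])
    mb=((b>80)&(r<0.4*b)&(g<0.75*b)).astype(np.uint8)
    cn=cv2.findContours(mb,cv2.RETR_EXTERNAL,cv2.CHAIN_APPROX_SIMPLE)[0]
    for c in cn:
        if cv2.contourArea(c)>600: print("blue",n,cv2.boundingRect(c),cv2.approxPolyDP(cv2.convexHull(c),4,True).reshape(-1,2).tolist())
for n,box in [("wrist",(80,130,240,200)),("scene",(180,130,110,120)),("side",(180,140,120,140))]:
    im=cv2.imread(f"pics/{n}0.png");x,y,w,h=box
    s=min(780//w,590//h);cv2.imwrite(f"pics/{n}0z.png",cv2.resize(im[y:y+h,x:x+w],None,fx=s,fy=s,interpolation=cv2.INTER_NEAREST));print(n,s)
E
```

```text
scene [252 153  20  16 267] [261.74157303 160.64419476]
scene [236 186  17  14 200] [244.1  192.74]
blue scene (301, 144, 68, 41) [[301, 152], [330, 144], [354, 155], [368, 169], [323, 184]]
side [196 187  23  35 670] [207.41791045 203.83134328]
side [243 196  17  28 442] [250.80090498 209.31221719]
blue side (197, 166, 49, 22) [[244, 166], [243, 187], [197, 187], [202, 166]]
wrist [  80  145   64   53 2279] [109.22597631 170.30627468]
wrist [171 234  27  47 983] [182.98067141 255.55544252]
blue wrist (88, 0, 125, 76) [[212, 0], [202, 75], [88, 52], [89, 0]]
wrist 2
scene 4
side 4
```

```bash
python3 - <<'E'
import cv2
a=cv2.imread("pics/scene0.png")[175:260,185:280];b=cv2.imread("pics/side0.png")[185:270,210:290]
a=cv2.resize(a,None,fx=4,fy=4,interpolation=cv2.INTER_CUBIC);b=cv2.resize(b,None,fx=4,fy=4,interpolation=cv2.INTER_CUBIC)
cv2.imwrite("pics/z1.png",cv2.hconcat([a,b]))
w=cv2.imread("pics/wrist0.png")[190:315,125:230]
cv2.imwrite("pics/z2.png",cv2.resize(w,None,fx=4,fy=4,interpolation=cv2.INTER_CUBIC))
E
```

```text
(no output)
```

View pics/z1.png

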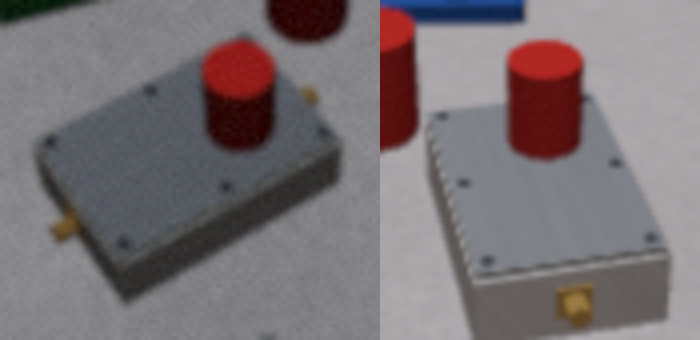

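View pics/z2.png

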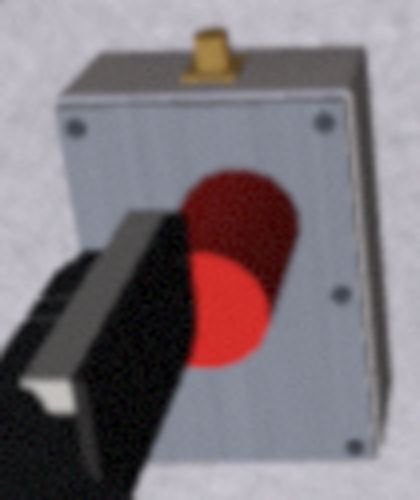

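```bash
cat > m1.py <<'E'
from h import *
import pickle
cs=pickle.load(open("c0.pkl","rb"))
sc,si,wr=cs["scene"],cs["side"],cs["wrist"]
S=lambda p:(p[0]/4+184.6,p[1]/4+174.6)
T=lambda p:((p[0])/4+209.6,p[1]/4+184.6)
P={}
for k,a,b in [("mm",(50,142),(107,261)),("pm",(124,244),(271,238)),("p0",(226,187),(235,163)),("m0",(151,91),(82,183)),("pp",(323,133),(205,99)),("cap",(239,70),(165,61))]:
    p,e=tri(sc,S(a),si,T(b)); P[k]=p; print(k,p.round(1),round(e,1))
W=lambda p:(p[0]/4+124.6,p[1]/4+189.6)
for k,a in [("mp",(76,128)),("pp",(323,122)),("p0",(341,294)),("pm",(355,447))]: print("w",k,onz(wr,[W(a)],48).round(1))
print("capw",onz(wr,[W((208,309))],100).round(1))
# tray
for n,pts in [("scene",[(301,152),(330,144),(368,169),(323,184)]),("side",[(244,166),(243,187),(197,187),(202,166)]),("wrist",[(88,52),(202,75)])]:
    print(n,onz(cs[n],pts,16).round(0).tolist())
for n,c in cs.items(): print(n,proj(c,[[560,60,0]]))
E
python3 m1.py
```

```text
mm [ 513.2 -206.5   47.5] 1.9
pm [ 595.4 -203.8   47.2] 1.8
p0 [ 593.3 -138.1   47.5] 1.9
m0 [ 511.1 -139.6   46.6] 2.2
pp [591.6 -72.2  47.4] 1.1
cap [ 560.8 -108.7   97.2] 1.3
w mp [[507.2 -73.6  48. ]]
w pp [[589.  -71.3  48. ]]
w p0 [[ 591.5 -137.3   48. ]]
w pm [[ 593.2 -203.6   48. ]]
capw [[ 561.2 -107.1  100. ]]
scene [[469.0, 127.0, 16.0], [487.0, 213.0, 16.0], [612.0, 236.0, 16.0], [589.0, 105.0, 16.0]]
side [[607.0, 229.0, 16.0], [581.0, 98.0, 16.0], [458.0, 121.0, 16.0], [482.0, 252.0, 16.0]]
wrist [[454.0, 135.0, 16.0], [589.0, 107.0, 16.0]]
scene [[301.01688366 187.85922566]]
side [[237.93635691 199.74686156]]
wrist [[183.80356754 114.1545357 ]]
```

Emit:
play_rows(steps=[-1.5,1.8,1.2,0,0,0,-3,3.6,2.4,0,0,0,-4.5,5.4,3.6,0,0,0,-6,7.2,4.8,0,0,0,-7.5,9,6,0,0,0,-8.9,10.8,7,0,0,0,-8.9,10.8,7,0,0,0,-8.9,10.8,7,0,0,0], gripper=8.5, squeeze=30)

```text
t: 0.95
eef_pos: [560.7, -108.1, 333.8]
tcp_rot: [-0.0, 1.0, -0.0, -0.001]
force: [-0.3, -0.1, 0.2]
finger_gap: 0.994
```

```bash
python3 - <<'E'
from h import *
import pickle
s=sense(); print(s["eef_pos"],s["tcp_rot"],s["qpos"])
im,c=snap("wrist","wrist1"); pickle.dump(c,open("c1.pkl","wb"))
w0=pickle.load(open("c0.pkl","rb"))["wrist"]
print("decoy",onz(w0,[(103,178)],60))
E
```

```text
[ 560.69333934 -108.05785583  333.82203384] [-3.61169205e-04  9.99999482e-01 -4.66406028e-04 -8.29289921e-04] [-3.88888476e-01  1.37416092e-01  1.81787992e+00  4.35269818e-05
  1.18810524e+00 -3.87971953e-01]
decoy [[470.41991376  -9.82740981  60.        ]]
```

View pics/wrist1.png

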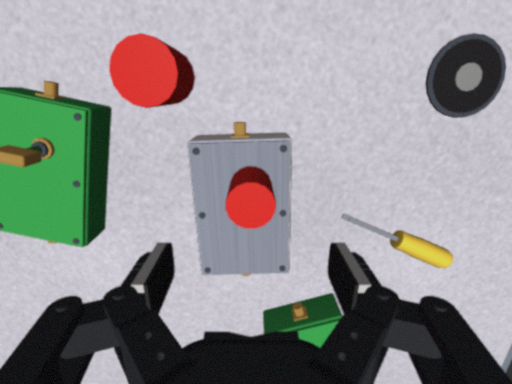

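The cap's bright top is at about (250,205) and all six lid screws are in view. I'll measure both.

```bash
python3 - <<'E'
from h import *
import pickle
c=pickle.load(open("c1.pkl","rb")); w0=pickle.load(open("c0.pkl","rb"))["wrist"]
im=cv2.imread("pics/wrist1.png").astype(int); b,g,r=[im[...,i] for i in range(3)]
m=((r>150)&(g<90)&(b<90)).astype(np.uint8); m[:,:200]=0;m[:,300:]=0
m=cv2.morphologyEx(m,cv2.MORPH_OPEN,np.ones((5,5),np.uint8))
cn=max(cv2.findContours(m,0,1)[0],key=cv2.contourArea); e=cv2.fitEllipse(cn); print(e)
print("cap",onz(c,[e[0]],100).round(1), "tri w0",tri(c,e[0],w0,(208/4+124.6,309/4+189.6)))
q=onz(c,[(196,151),(284,148),(282,268),(207,269),(202,215),(283,212)],48); print(q.round(1).tolist())
ctr=q[:4].mean(0); d=(q[0]+q[1]-q[2]-q[3])[:2]; yaw=np.arctan2(-d[0],d[1]); print(ctr,np.degrees(yaw), ctr[:2]+[10*np.cos(yaw)-30*np.sin(yaw),10*np.sin(yaw)+30*np.cos(yaw)])
E
```

```text
((250.14588928222656, 204.67752075195312), (45.258766174316406, 48.6826171875), 92.48577117919922)
cap [[ 559.1 -107.   100. ]] tri w0 (array([ 559.5633029 , -109.09414681,   96.24347127]), np.float64(1.41709061531141))
[[507.9, -73.7, 48.0], [590.9, -71.0, 48.0], [593.7, -203.8, 48.0], [511.1, -205.1, 48.0], [509.6, -139.8, 48.0], [592.3, -136.6, 48.0]]
[ 550.91296029 -138.40367344   48.        ] 1.3140314960406392 [ 560.22236555 -108.18224109]
```

Emit:
play_rows(steps=[0,0,2,0,0,0,0,0,4,0,0,0,0,0,6,0,0,0,0,0,8,0,0,0,0,0,9.8,0,0,0,0,0,9.8,0,0,0], gripper=8.5)

```text
t: 1.6
eef_pos: [560.7, -106.6, 234.2]
tcp_rot: [-0.001, 1.0, 0.001, -0.002]
force: [-0.8, 0.5, -0.5]
finger_gap: 0.994
```

Emit:
play_rows(steps=[0,0,0,0,0,0,0,0,0,0,0,0,0,0,0,0,0,0,0,0,0,0,0,0,0,0,0,0,0,0,0,0,0,0,0,0,0,0,0,0,0,0,0,0,0,0,0,0], gripper=3.5, squeeze=25)

```text
t: 2.4
eef_pos: [561.3, -106.7, 235.6]
tcp_rot: [-0.001, 1.0, 0.001, -0.001]
force: [-0.6, 1.7, 6.7]
finger_gap: 0.477
```

Emit:
play_rows(steps=[0,0,-0.5,0,0,0,0,0,-1.5,0,0,0,0,0,-3,0,0,0,0,0,-4.5,0,0,0,0,0,-6,0,0,0,0,0,-7.5,0,0,0,0,0,-8.5,0,0,0,0,0,-8.5,0,0,0])

```text
t: 3.2
eef_pos: [562.0, -107.0, 322.9]
tcp_rot: [-0.0, 1.0, 0.001, 0.001]
force: [0.3, -0.3, -0.9]
finger_gap: 0.483
```

```bash
python3 - <<'E'
from h import *
import pickle
d={}
im,d["scene"]=snap("scene","scene2");im2,d["side"]=snap("side","side2");
s=sense(); print(s["eef_pos"],s["tcp_rot"],s["force"])
a=im[110:270,180:290];b=im2[120:280,200:310]
cv2.imwrite("pics/z3.png",cv2.resize(np.hstack([a,b]),None,fx=3.5,fy=3.5,interpolation=cv2.INTER_CUBIC)[:,:,::-1])
E
```

```text
[ 561.35832002 -106.81366063  320.53881139] [-8.13925157e-04  9.99998696e-01  5.12899043e-04 -1.29737453e-03] [-0.39010723 -0.05652011 -0.38240463]
```

View pics/z3.png

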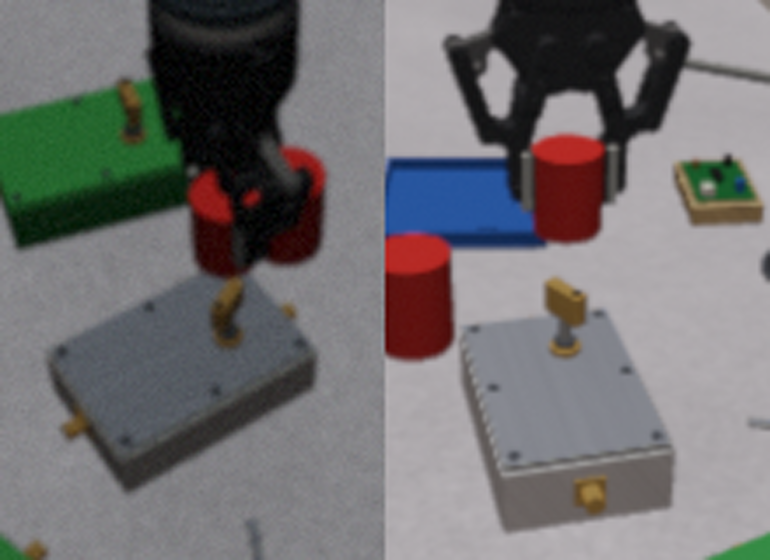

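Emit:
play_rows(steps=[-0.3,-2,0,0,0,0,-0.7,-6,0,0,0,0,-1.2,-10.5,0,0,0,0,-1.7,-15,0,0,0,0,-2.2,-19.5,0,0,0,0,-2.7,-24,0,0,0,0,-3,-27,0,0,0,0,-3,-28,0,0,0,0])

```text
t: 4.1
eef_pos: [530.0, 175.6, 319.9]
tcp_rot: [-0.001, 1.0, 0.002, -0.002]
force: [-0.5, -0.3, -0.1]
finger_gap: 0.478
```

Emit:
play_rows(steps=[0,0,0,0,0,0,0,0,0,0,0,0])

```text
t: 4.3
eef_pos: [529.9, 175.0, 319.1]
tcp_rot: [-0.001, 1.0, 0.002, -0.003]
force: [-0.3, -0.5, -0.5]
finger_gap: 0.48
```

```bash
python3 - <<'E'
from h import *
import pickle
s=sense(); print(s["eef_pos"],s["tcp_rot"],s["force"])
im,c=snap("wrist","wrist3");pickle.dump(c,open("c3.pkl","wb"))
E
```

```text
[529.94096851 174.99689577 319.05323117] [-5.40411522e-04  9.99992289e-01  2.17760674e-03 -3.22317479e-03] [-0.29395829 -0.48718369 -0.47701301]
```

View pics/wrist3.png

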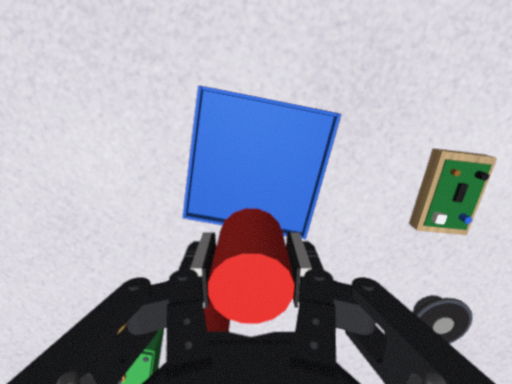

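```bash
python3 - <<'E'
from h import *
import pickle
c=pickle.load(open("c3.pkl","rb")); cs=pickle.load(open("c0.pkl","rb"))
q=onz(c,[(200,87),(340,115),(304,236),(184,217)],16);print(q.round(0).tolist(),q.mean(0))
f=onz(c,[(204,94),(333,120),(302,228),(190,212)],4);print(f.mean(0))
print(tri(c,(304,236),cs["side"],(243.5,187)),tri(c,(200,87),cs["side"],(202,166)),tri(c,(304,236),cs["wrist"],(202,75)))
E
```

```text
[[479.0, 267.0, 16.0], [613.0, 242.0, 16.0], [587.0, 110.0, 16.0], [454.0, 132.0, 16.0]] [533.57412982 187.65345118  16.        ]
[534.11681205 185.7472225    4.        ]
(array([585.95812298, 107.5444147 ,  10.98757764]), np.float64(4.604065846407598)) (array([480.56172998, 266.41752951,  10.0233352 ]), np.float64(4.542566187414281)) (array([588.46256162, 107.40579635,  11.2050842 ]), np.float64(0.48717841664305594))
```

Emit:
play_rows(steps=[0.1,-0.4,1.5,0,0,0,0.2,-0.8,3.5,0,0,0,0.3,-1.2,5.5,0,0,0,0.3,-1.2,7.5,0,0,0,0.3,-1.2,9.5,0,0,0,0.3,-1.2,11,0,0,0,0.3,-1.2,12,0,0,0,0.3,-1.2,12,0,0,0])

```text
t: 5.15
eef_pos: [531.8, 186.2, 197.5]
tcp_rot: [-0.0, 1.0, 0.001, -0.005]
force: [-0.3, -0.4, -0.0]
finger_gap: 0.48
```

Emit:
play_rows(steps=[0,0,0.2,0,0,0,0,0,0.4,0,0,0,0,0,0.6,0,0,0,0,0,0.6,0,0,0])

```text
t: 5.55
eef_pos: [532.0, 186.3, 191.9]
tcp_rot: [-0.0, 1.0, 0.001, -0.004]
force: [0.1, -0.3, -0.2]
finger_gap: 0.483
```

Emit:
play_rows(steps=[0,0,0.1,0,0,0,0,0,0.2,0,0,0,0,0,0.2,0,0,0])

```text
t: 5.85
eef_pos: [532.3, 186.4, 191.7]
tcp_rot: [-0.0, 1.0, 0.002, -0.005]
force: [-5.7, -1.1, 12.7]
finger_gap: 0.479
```

```bash
python3 - <<'E'
from h import *
s=sense(); print(s["eef_pos"],s["force"])
im,c=snap("side","side4")
cv2.imwrite("pics/z4.png",cv2.resize(im[80:220,160:300],None,fx=4,fy=4,interpolation=cv2.INTER_CUBIC)[:,:,::-1])
E
```

```text
[532.25286687 186.44837325 191.65977374] [-5.7286808  -1.13640929 12.72253688]
```

View pics/z4.png

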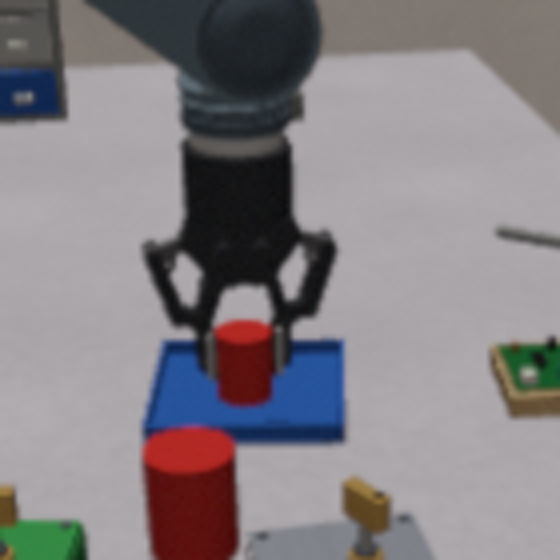

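Emit:
play_rows(steps=[0,0,-0.1,0,0,0,0,0,-0.1,0,0,0,0,0,-0.1,0,0,0,0,0,-0.1,0,0,0,0,0,-0.1,0,0,0], gripper=6.5)

```text
t: 6.4
eef_pos: [532.1, 186.4, 192.4]
tcp_rot: [-0.0, 1.0, 0.002, -0.005]
force: [0.4, 0.5, 0.1]
finger_gap: 0.761
```

Emit:
play_rows(steps=[0,0,-1,0,0,0,0,0,-3,0,0,0,0,0,-5,0,0,0,0,0,-7,0,0,0,0,0,-9,0,0,0,0,0,-11,0,0,0,0,0,-13,0,0,0,0,0,-13,0,0,0])

```text
t: 7.2
eef_pos: [534.4, 186.6, 326.3]
tcp_rot: [-0.001, 1.0, 0.002, -0.001]
force: [0.7, -1.3, 0.1]
finger_gap: 0.759
```

```bash
python3 - <<'E'
from h import *
s=sense(); print(s["eef_pos"],s["force"],s["qpos"])
im,c=snap("side","side5"); im2,c2=snap("scene","scene5")
cv2.imwrite("pics/z5.png",cv2.resize(np.hstack([im[120:260,180:320],im2[110:250,200:400]]),None,fx=2.3,fy=2.3,interpolation=cv2.INTER_CUBIC)[:,:,::-1])
import pickle; pickle.dump((c,c2),open("c5.pkl","wb"))
E
```

```text
[534.39529192 186.5898372  326.27554667] [ 0.72572216 -1.27756197  0.07637684] [1.35429620e-01 1.35476474e-01 1.83512468e+00 1.73686526e-03
 1.17321553e+00 1.31469598e-01]
```

View pics/z5.png

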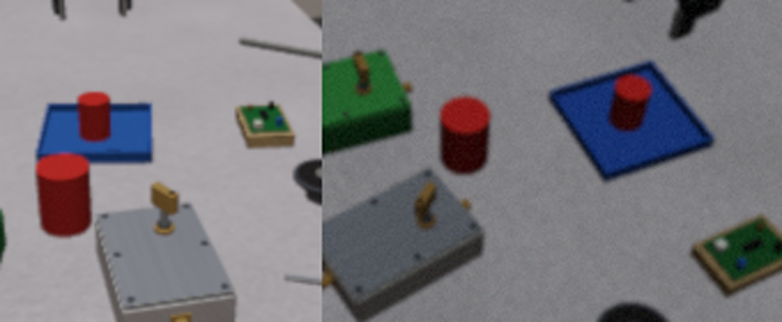

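The cap stands upright in the tray. I'll go back above the screw.

Emit:
play_rows(steps=[0.3,2.5,0,0,0,0,0.7,6.5,0,0,0,0,1.1,11,0,0,0,0,1.5,15.5,0,0,0,0,1.9,20,0,0,0,0,2.3,25,0,0,0,0,2.6,28,0,0,0,0,2.6,29.5,0,0,0,0])

```text
t: 8.1
eef_pos: [559.9, -110.9, 320.7]
tcp_rot: [-0.001, 1.0, 0.0, -0.005]
force: [0.6, 0.7, -0.2]
finger_gap: 0.765
```

Emit:
play_rows(steps=[0,0,0,0,0,0,0,0,0,0,0,0])

```text
t: 8.3
eef_pos: [559.5, -110.1, 319.6]
tcp_rot: [-0.001, 1.0, 0.0, -0.006]
force: [-0.3, 0.6, -0.9]
finger_gap: 0.761
```

```bash
python3 - <<'E'
from h import *
import pickle
s=sense(); print(s["eef_pos"],s["tcp_rot"],s["qpos"])
im,c=snap("wrist","wrist6");pickle.dump(c,open("c6.pkl","wb"))
cv2.imwrite("pics/z6.png",cv2.resize(im[120:300,180:320],None,fx=3.3,fy=3.3,interpolation=cv2.INTER_CUBIC)[:,:,::-1])
E
```

```text
[ 559.45923186 -110.11741252  319.60001813] [-1.24933905e-03  9.99978420e-01  2.04497313e-04 -6.44639464e-03] [-0.39274748  0.15548384  1.82612112 -0.00285138  1.17285619 -0.3920346 ]
```

View pics/z6.png

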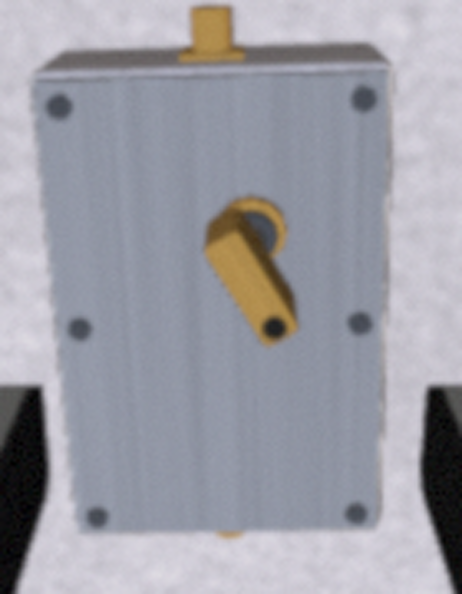

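The bar runs from about crop (224,243) to the dot at (274,327), so the dot end points to +x −y. I'll work out its angle.

```bash
python3 - <<'E'
from h import *
import pickle
c=pickle.load(open("c6.pkl","rb"))
im=cv2.imread("pics/wrist6.png")
Z=lambda p:(p[0]/3.3+179.6,p[1]/3.3+119.6)
q=onz(c,[Z(p) for p in [(207,253),(268,345),(240,235),(296,325),(274,327)]],94)
print(q.round(1).tolist(),q[:4].mean(0))
print(np.degrees(np.arctan2(*(q[1]-q[0])[[1,0]])),np.degrees(np.arctan2(*(q[3]-q[2])[[1,0]])))
sc=onz(c,[Z(p) for p in [(59,107),(364,98),(356,514),(97,517)]],48)
d=(sc[0]+sc[1]-sc[2]-sc[3])[:2]; print(sc.mean(0),np.degrees(np.arctan2(-d[0],d[1])), np.degrees(np.arctan2(*(sc[1]-sc[0])[[1,0]])),np.degrees(np.arctan2(*(sc[2]-sc[3])[[1,0]])))
print("dot rel",q[4,:2]-[560.2,-108.2])
crop=im[175:240,235:280]; cv2.imwrite("pics/z7.png",cv2.resize(crop,None,fx=9,fy=9,interpolation=cv2.INTER_CUBIC))
E
```

```text
[[549.4, -98.3, 94.0], [563.8, -121.8, 94.0], [557.0, -93.9, 94.0], [570.4, -116.5, 94.0], [565.1, -117.0, 94.0]] [ 560.14713702 -107.61382212   94.        ]
-58.54643924836738 -59.50043093856822
[ 550.63737786 -138.58265133   48.        ] 1.556787823112647 1.7942654701237222 1.298302042471549
dot rel [ 4.94531618 -8.83524469]
```

View pics/z7.png

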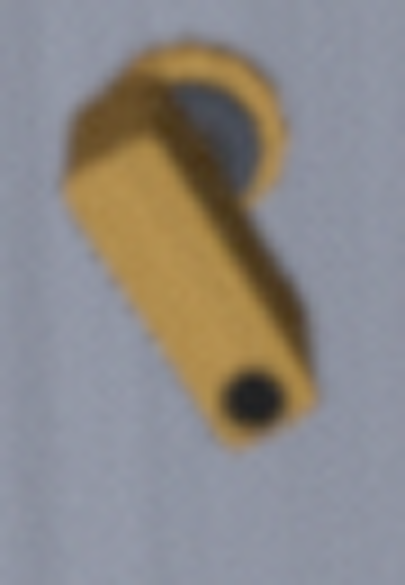

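Emit:
play_rows(steps=[0,-0.1,0.5,0,0,-4,0.1,-0.2,1,0,0,-9,0.1,-0.2,1,0,0,-14,0.1,-0.2,1,0,0,-19,0.1,-0.2,1,0,0,-24,0.1,-0.2,1,0,0,-29,0.1,-0.2,1,0,0,-31.5,0.1,-0.2,1,0,0,-31.5], gripper=5)

```text
t: 9.15
eef_pos: [560.4, -105.9, 309.7]
tcp_rot: [-0.003, 0.962, 0.273, -0.006]
force: [0.0, 0.8, -0.2]
finger_gap: 0.585
```

```bash
cat >> h.py <<'E'
def st():
    s=sense(); R=rot(s).as_matrix()
    print("t",round(s["t"],2),"pos",s["eef_pos"].round(1),"yaw",np.degrees(np.arctan2(R[1,0],R[0,0])).round(2),"zt",R[:,2].round(4),"q6",s["qpos"][5].round(3),"F",s["force"].round(1),"T",s["torque"].round(3),"gap",round(s["finger_gap"]*85.4,1),"tq6",s["joint_torque"][5].round(3))
    return s,R
E
python3 - <<'E'
from h import *
s,R=st()
d=np.array([560.2,-108,242])-s["eef_pos"]; print("tool shift cm",(R.T@d/10).round(2))
im,c=snap("wrist","wrist8")
cv2.imwrite("pics/z8.png",cv2.resize(im[120:384,100:400],None,fx=2.2,fy=2.2)[:,:,::-1])
E
```

```text
t 9.15 pos [ 560.4 -105.9  309.7] yaw 31.71 zt [-0.0128  0.0026 -0.9999] q6 -0.937 F [ 0.   0.8 -0.2] T [ 0.034 -0.045  0.01 ] gap 50.0 tq6 -0.203
tool shift cm [-0.06  0.23  6.77]
```

View pics/z8.png

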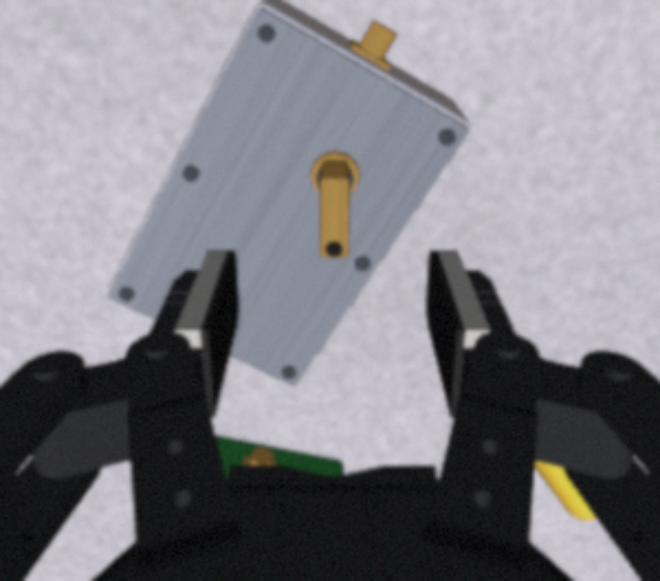

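Emit:
play_rows(steps=[0,0.1,1,-0.25,0.27,0,-0.1,0.2,2,-0.5,0.5,0,-0.1,0.2,3.5,-0.5,0.5,0,-0.1,0.2,5,-0.5,0.5,0,-0.1,0.2,6,-0.5,0.5,0,-0.1,0.2,7,-0.5,0.5,0,-0.1,0.2,7,-0.5,0.5,0])

```text
t: 9.9
eef_pos: [559.0, -108.0, 237.7]
tcp_rot: [-0.001, 0.962, 0.273, -0.002]
force: [-0.9, -0.3, -0.9]
finger_gap: 0.589
```

```bash
python3 - <<'E'
from h import *
s,R=st()
print("tool shift",(R.T@(np.array([560.2,-108,239])-s["eef_pos"])/10).round(2))
E
```

```text
t 9.9 pos [ 559.  -108.   237.7] yaw 31.63 zt [-0.0039  0.001  -1.    ] q6 -0.942 F [-0.9 -0.3 -0.9] T [ 0.031 -0.021 -0.034] gap 50.3 tq6 0.0
tool shift [ 0.1   0.06 -0.13]
```

Emit:
play_rows(steps=[0.1,0.1,-0.1,0,0.2,0,0.1,0.1,-0.1,0,0.2,0,0.1,0.1,-0.1,0,0.2,0,0.1,0.1,-0.1,0,0.2,0,0.1,0.1,-0.1,0,0.2,0,0.1,0.1,-0.1,0,0.2,0,0.1,0.1,-0.1,0,0.2,0,0.1,0.1,-0.1,0,0.2,0], gripper=0, squeeze=30)

```text
t: 10.7
eef_pos: [560.5, -108.7, 239.5]
tcp_rot: [-0.001, 0.962, 0.273, -0.0]
force: [-3.9, -2.6, 5.0]
finger_gap: 0.11
```

Emit:
play_rows(steps=[0,0,0,0,0,0,0,0,0,0,0,0])

```text
t: 10.9
eef_pos: [560.5, -108.7, 239.5]
tcp_rot: [-0.001, 0.962, 0.273, -0.0]
force: [-2.9, -2.3, 2.5]
finger_gap: 0.109
```

```bash
python3 - <<'E'
from h import *
s,R=st()
print("tool shift",(R.T@(np.array([560.2,-108,239])-s["eef_pos"])/10).round(2))
E
```

```text
t 10.9 pos [ 560.5 -108.7  239.5] yaw 31.64 zt [-7.0e-04  1.8e-03 -1.0e+00] q6 -0.943 F [-2.9 -2.3  2.5] T [-0.219  0.303  0.016] gap 9.3 tq6 0.011
tool shift [ 0.01 -0.07  0.05]
```

Emit:
play_rows(steps=[0,0,0,0,0,3,0,0,0,0,0,8,0,0,0,0,0,13,0,0,0,0,0,18,0,0,0,0,0,23,0,0,0,0,0,28,0,0,0,0,0,33,0,0,0,0,0,38])

```text
t: 11.7
eef_pos: [560.7, -108.6, 239.5]
tcp_rot: [-0.001, 0.998, -0.057, 0.0]
force: [-2.3, -1.1, 1.0]
finger_gap: 0.109
```

```bash
python3 - <<'E'
from h import *
s,R=st()
print("tool shift",(R.T@(np.array([560.2,-108.3,239])-s["eef_pos"])/10).round(2))
E
```

```text
t 11.7 pos [ 560.7 -108.6  239.5] yaw -6.56 zt [ 3.0e-04  1.7e-03 -1.0e+00] q6 -0.277 F [-2.3 -1.1  1. ] T [-0.249  0.037  0.043] gap 9.3 tq6 -0.661
tool shift [-0.05 -0.03  0.05]
```

Emit:
play_rows(steps=[0,0,0,0,0,4,0,0,0,0,0,9,0,0,0,0,0,14,0,0,0,0,0,19,0,0,0,0,0,24,0,0,0,0,0,29,0,0,0,0,0,34,0,0,0,0,0,38])

```text
t: 12.5
eef_pos: [560.8, -108.7, 239.5]
tcp_rot: [-0.001, 0.925, -0.381, 0.0]
force: [-1.0, -1.9, 0.6]
finger_gap: 0.107
```

Emit:
play_rows(steps=[0,0,0,0,0,4,0,0,0,0,0,9,0,0,0,0,0,14,0,0,0,0,0,19,0,0,0,0,0,24,0,0,0,0,0,28,0,0,0,0,0,30,0,0,0,0,0,30])

```text
t: 13.3
eef_pos: [560.9, -108.8, 239.5]
tcp_rot: [-0.001, 0.795, -0.607, 0.0]
force: [-1.8, -4.0, 1.0]
finger_gap: 0.111
```

```bash
python3 - <<'E'
from h import *
s,R=st()
print("tool shift",(R.T@(np.array([560.2,-108.3,239])-s["eef_pos"])/10).round(2))
E
```

```text
t 13.3 pos [ 560.9 -108.8  239.5] yaw -74.72 zt [ 1.6e-03  6.0e-04 -1.0e+00] q6 0.913 F [-1.8 -4.   1. ] T [-0.53   0.212 -0.012] gap 9.5 tq6 0.114
tool shift [-0.07  0.05  0.05]
```

Emit:
play_rows(steps=[0,0,0,0,0,2,0,0,0,0,0,4,0,0,0,0,0,6,0,0,0,0,0,8,0,0,0,0,0,10,0,0,0,0,0,10])

```text
t: 13.9
eef_pos: [560.9, -108.9, 239.5]
tcp_rot: [-0.001, 0.739, -0.674, 0.0]
force: [-1.8, -2.8, 1.5]
finger_gap: 0.109
```

```bash
python3 -c "
from h import *
st()"
```

```text
t 13.9 pos [ 560.9 -108.9  239.5] yaw -84.68 zt [ 1.6e-03  3.0e-04 -1.0e+00] q6 1.087 F [-1.8 -2.8  1.5] T [-0.494  0.307 -0.032] gap 9.3 tq6 0.104
```

Emit:
play_rows(steps=[0,0,0,0,0,1,0,0,0,0,0,2,0,0,0,0,0,3,0,0,0,0,0,3])

```text
t: 14.3
eef_pos: [560.9, -108.9, 239.5]
tcp_rot: [-0.001, 0.721, -0.693, 0.0]
force: [-1.4, -2.1, 1.1]
finger_gap: 0.111
```

```bash
python3 -c "
from h import *
st()"
```

```text
t 14.3 pos [ 560.9 -108.9  239.5] yaw -87.71 zt [ 1.6e-03  3.0e-04 -1.0e+00] q6 1.14 F [-1.4 -2.1  1.1] T [-0.485  0.349 -0.041] gap 9.4 tq6 0.028
```

Torque is still only at friction level. I'll carry on in 1–2° steps.

Emit:
play_rows(steps=[0,0,0,0,0,1,0,0,0,0,0,1.5,0,0,0,0,0,1.5])

```text
t: 14.6
eef_pos: [560.9, -108.9, 239.5]
tcp_rot: [-0.001, 0.712, -0.702, 0.001]
force: [-1.7, -1.9, 1.0]
finger_gap: 0.109
```

```bash
python3 -c "
from h import *
st()"
```

```text
t 14.6 pos [ 560.9 -108.9  239.5] yaw -89.16 zt [ 0.0015 -0.     -1.    ] q6 1.166 F [-1.7 -1.9  1. ] T [-0.421  0.312  0.558] gap 9.3 tq6 0.561
```

Emit:
play_rows(steps=[0,0,0,0,0,1,0,0,0,0,0,1.5,0,0,0,0,0,1.5])

```text
t: 14.9
eef_pos: [560.9, -108.8, 239.5]
tcp_rot: [0.0, -0.703, 0.711, -0.001]
force: [-3.1, -2.6, 1.5]
finger_gap: 0.105
```

```bash
python3 -c "
from h import *
st()"
```

```text
t 14.9 pos [ 560.9 -108.8  239.5] yaw -90.6 zt [ 1.4e-03 -4.0e-04 -1.0e+00] q6 1.191 F [-3.1 -2.6  1.5] T [-0.336  0.363  0.925] gap 9.0 tq6 0.971
```

The stop was felt: torque rises from 0.04 to 0.93 N m past about −88.4° yaw, which matches the filter's 1.5° yaw. Now I'll back off a quarter turn to a tool yaw of about +1.5°.

Emit:
play_rows(steps=[0,0,0,0,0,-1,0,0,0,0,0,-2.2,0,0,0,0,0,-2.2])

```text
t: 15.2
eef_pos: [560.9, -108.9, 239.5]
tcp_rot: [-0.001, 0.717, -0.698, 0.001]
force: [-2.9, -2.3, 1.2]
finger_gap: 0.108
```

```bash
python3 -c "
from h import *
st()"
```

```text
t 15.2 pos [ 560.9 -108.9  239.5] yaw -88.46 zt [ 1.6e-03  1.0e-04 -1.0e+00] q6 1.153 F [-2.9 -2.3  1.2] T [-0.394  0.341  0.148] gap 9.2 tq6 0.072
```

Emit:
play_rows(steps=[0,0,0,0,0,-2,0,0,0,0,0,-7,0,0,0,0,0,-12,0,0,0,0,0,-17,0,0,0,0,0,-22,0,0,0,0,0,-27,0,0,0,0,0,-32,0,0,0,0,0,-37])

```text
t: 16.0
eef_pos: [560.8, -108.8, 239.5]
tcp_rot: [-0.001, 0.901, -0.434, 0.0]
force: [-1.9, -0.4, 2.8]
finger_gap: 0.111
```

Emit:
play_rows(steps=[0,0,0,0,0,-5,0,0,0,0,0,-10,0,0,0,0,0,-15,0,0,0,0,0,-20,0,0,0,0,0,-25,0,0,0,0,0,-30,0,0,0,0,0,-35,0,0,0,0,0,-38])

```text
t: 16.8
eef_pos: [560.6, -108.8, 239.5]
tcp_rot: [-0.001, 0.993, -0.116, 0.0]
force: [-3.5, -1.4, 2.7]
finger_gap: 0.112
```

```bash
python3 -c "
from h import *
st()"
```

```text
t 16.8 pos [ 560.6 -108.8  239.5] yaw -13.35 zt [ 9.0e-04  2.6e-03 -1.0e+00] q6 -0.159 F [-3.5 -1.4  2.7] T [-0.224  0.498 -0.02 ] gap 9.6 tq6 0.252
```

Emit:
play_rows(steps=[0,0,0,0,0,-4,0,0,0,0,0,-8,0,0,0,0,0,-12,0,0,0,0,0,-14,0,0,0,0,0,-15,0,0,0,0,0,-15,0,0,0,0,0,-15])

```text
t: 17.5
eef_pos: [560.6, -108.8, 239.5]
tcp_rot: [-0.001, 1.0, 0.014, 0.0]
force: [-2.9, -1.2, 2.7]
finger_gap: 0.108
```

```bash
python3 - <<'E'
from h import *
st()
im2,_=snap("scene","scene9");im,_=snap("side","side9");w,_=snap("wrist","wrist9")
cv2.imwrite("pics/z9.png",cv2.resize(np.hstack([im[150:270,180:320],im2[140:260,200:380]]),None,fx=2.4,fy=2.4,interpolation=cv2.INTER_CUBIC)[:,:,::-1])
E
```

```text
t 17.5 pos [ 560.6 -108.8  239.5] yaw 1.6 zt [ 5.0e-04  2.8e-03 -1.0e+00] q6 -0.42 F [-2.9 -1.2  2.7] T [-0.307  0.547  0.002] gap 9.2 tq6 0.008
```

View pics/z9.png

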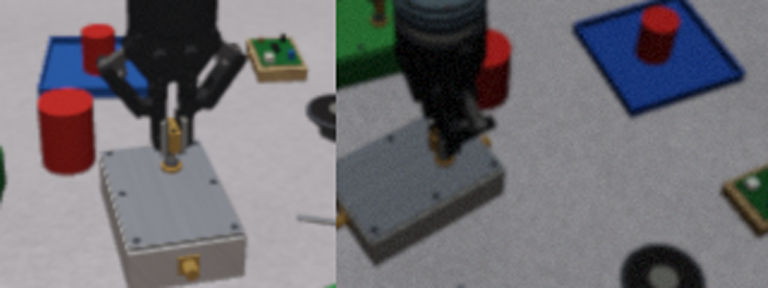

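View pics/wrist9.png

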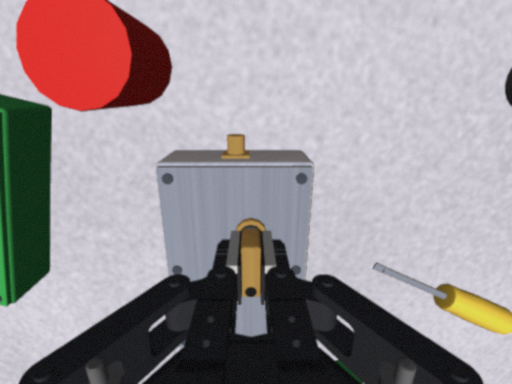

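View pics/scene9.png

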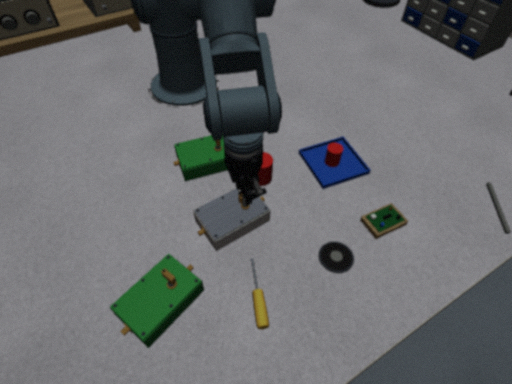

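The wrist view shows the bar gripped between the pads and in line with the filter's long side, with the dot at (251,292) pointing to −y. The cap is upright in the tray at scene (334,154), and the bystanders haven't moved.

```bash
python3 -c "
from plant import *
print(job_done())"
```

```text
the job is handed in; nothing more can be done
None
```

I finished the job and handed it in at about 17.7 s of the 72 s allowed.

- **Cap:** I lifted the small red cap straight up off the screw. It now stands mouth down near the middle of the blue tray; the side and scene views show it upright.
- **Thumbscrew:** I gripped the head and turned it clockwise about 120°. The stop showed as torque rising from about 0.04 to 0.93 N m from roughly −88.4° tool yaw, close to the −88.5° expected from the filter's measured yaw. I then backed it off 90° from there.
- **Final state:** the tool yaw is 1.6° with the jaws still closed on the bar (reading about 9.2 mm open, 30 N grip set). The wrist view shows the bar along the filter's y axis with the dot to −y, as it should be. The remaining torque about the screw is about 0 and the side force about 3 N.
- **Bystanders:** the speaker, screwdriver and board look unmoved in the last scene picture.

**Disagreements:**
- My first tray-centre estimate was about 12 mm off in y, because the blue mask missed the rim. I corrected it with a wrist view before placing the cap.
- The last angle should be good to about 1°, as the filter's yaw read between 1.3° and 1.8° in different views.

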